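Vent the vacuum pot, lay its lid aside and put the dried gear in the tray

TASK

The gear in the vacuum pot is dry: turn the black vent tap on the lid open, wait until the gauge needle has come back to zero, then lift the lid off and lay it down flat, handle up, in the middle of the rubber mat. Take the gear out and set it down gently, hub up, in the empty bay of the parts tray. Leave the tap open, do not drop the lid, and leave everything else where it is.

Things in the scene. Friction and masses are not known exactly. Their poses are not given: they have to be found in the camera images.
- pot_rim (a point): Stainless vacuum pot, 192 mm outside and 159 mm across the mouth, 112 mm high, fixed to the bench. The point is the centre of its mouth, at rim height. Inside, a perforated plate 76 mm below the rim carries the gear. Two small bail handles stand out 22 mm at its sides, 40 mm below the rim.
- lid: The loose lid, 0.75 kg: clear disc 198 mm across, 15 mm thick, over a 156 mm step 10 mm deep that sits in the pot's mouth. Origin: centre of the step's underside, z up. Fittings on its top face (25 mm above the origin): bar handle along x over the centre, vent tap on the -x side, gauge at x = +64 mm (52 mm across, 39 mm tall), plug at y = +76 mm (16 mm tall). Vacuum in the pot holds it down immovably.
- lid_grip (a point): The middle of the lid's handle: a round steel bar 12 mm thick, 90 mm long, level along the lid's x axis on two posts at x = +-38 mm. The point is 45 mm above the lid's top face, 70 mm above the underside of the step. Axes as the lid's.
- tap_grip (a point): Middle of the vent tap's black T-handle (66 mm long, 12 mm thick, 22 mm deep), 64 mm above the lid's top face, 96 mm from its centre. z is the stem axis, pointing out of the tap, leaning 30 degrees from vertical towards the lid's -x side; y runs along the 66 mm, x across the 12 mm; they turn with the tap. The valve body, 22 mm across, ends 25 mm behind the point.
- tap (a joint): Angle of the vent tap: 0 shut (T-handle crosswise), 1.57 rad fully open (a quarter turn, in line with the lid's x axis). It opens anticlockwise seen from outside, looking at the end of the T-handle. It is stiff by friction (about 0.05 N m) and stays where it is left. Opened past about 0.85 rad, the pot vents, which takes about 4 s; it must stay open.
- gauge (a joint): The needle of the vacuum gauge on the lid: about 0.1 at full vacuum, 3.9 rad with no vacuum left (zero mark); seen from above it turns clockwise as the vacuum goes. The lid comes free at 3.1 to 3.6.
- gear_mid (a point): Steel spur gear with a hub, 0.6 kg, standing hub up on the plate in the pot, anywhere up to 14 mm off the pot's centre. The teeth are 67 mm across and 25 mm tall; the hub on top is 36 mm across and 36 mm tall; 61 mm in all. The point is the centre, half-way up (30.5 mm above its foot); z points up through the hub.
- mat_top (a point): Black ribbed rubber mat, 240 x 240 mm, 4 mm thick, fixed to the bench to one side of the pot (which side varies). The point is the centre of its top face; x and y along its edges.
- free_bay (a point): The empty bay of the grey parts tray (fixed, on the other side of the pot; 196 x 196 mm, 30 mm high, four bays of 90 x 90 mm, 5 mm walls and floor). The point is the centre of the bay's floor; x and y along the tray's walls. Which bay is empty varies; the tray's other three bays hold the bearing, the bush and the lock nut.
- bearing_mid (a point): Bystander in the tray: ball bearing, 72 mm across, 19 mm tall. The point is its centre.
- bush_mid (a point): Bystander in the tray: flanged brass bush, 62 mm across, 38 mm tall. The point is its centre.
- locknut_mid (a point): Bystander in the tray: dark slotted lock nut, 58 mm across, 24 mm tall. The point is its centre.
- block_mid (a point): Bystander: steel set-up block with holes, 76 x 51 x 25 mm, lying beyond the pot. The point is its centre.
- strap_mid (a point): Bystander: dark clamp strap, 110 x 30 x 14 mm, lying on the robot's side of the pot. The point is its centre.
- oil_mid (a point): Bystander: white oil bottle, 58 mm across, 185 mm tall, standing beyond the pot to the left. The point is its centre.
- jack_mid (a point): Bystander: dark screw jack, 58 mm across, 98 mm tall, standing beyond the pot to the right. The point is its centre.
Not all that is in view belongs to the job. Leave any orange or red look-alike of the lid alone.

How it is judged:
On the way, in this order (a step that is already met when the one before it is completed fails the run):
1. the tap is open and the gauge needle has come back to about zero while the lid still sits on the pot (value of joint tap above 0.85 rad and value of joint gauge above 3.4 rad and distance of lid_grip from where it was at the start of the episode below 0.008 m), for 0.2 s.
2. the lid lies flat on the mat, let go (horizontal distance between lid_grip and mat_top below 0.035 m and z of lid_grip in the frame of mat_top below 0.076 m and angle between lid_grip's own z axis and vertical below 0.06 rad and contact force between the fingers and lid below 0.1 N), for 0.2 s.
At the end, for the whole second after the job is handed in: The lid lies flat and still on the mat, handle up, its centre within 35 mm of the mat's centre, with the tap still open (over 0.85 rad); the gear stands hub up (within 0.08 rad) and still on the floor of the empty bay, within 20 mm of its centre (horizontal distance between lid_grip and mat_top below 0.035 m and z of lid_grip in the frame of mat_top below 0.076 m and angle between lid_grip's own z axis and vertical below 0.06 rad and value of joint tap above 0.85 rad and horizontal distance between gear_mid and free_bay below 0.02 m and z of gear_mid in the frame of free_bay below 0.035 m and angle between gear_mid's own z axis and vertical below 0.08 rad and linear speed of each of gear, lid below 0.02 m/s); the robot touches nothing.
It fails at once if one of the bystanders (bearing, bush, lock nut, block, strap, oil bottle, jack) is moved by more than 30 mm (distance of any of bearing_mid, bush_mid, locknut_mid, block_mid, strap_mid, oil_mid, jack_mid from where it was at the start of the episode above 0.03 m).
It fails at once if the lid is dropped or flung onto the mat (falls at over 0.6 m/s within 100 mm of lying there) (linear speed of lid above 0.6 m/s and horizontal distance between lid_grip and mat_top below 0.12 m and z of lid_grip in the frame of mat_top below 0.17 m).
It fails at once if the gear is dropped into the bay (falls at over 0.6 m/s within 100 mm of standing there) (linear speed of gear above 0.6 m/s and horizontal distance between gear_mid and free_bay below 0.06 m and z of gear_mid in the frame of free_bay below 0.13 m).
It also fails if it takes over 72 s, if anything falls off the work surface, if the arm or the gripper's body presses on something with over 40 N, if the wrist force passes 120 N, or if a joint passes its speed limit or range.

ROBOT

A 7-joint arm with a two-finger parallel gripper is mounted at the origin on the work surface. World frame = base frame: x ahead of the robot, y to its left, z up, the work surface at z = 0. Lengths are in m, angles in rad, forces in N, time in s.
With the tool pointing down it reaches from about 0.35 to 0.9 m from the base axis. Payload 19.9 kg.
Tool frame: the origin (TCP) lies at the very end of the fingers, on their centre line; the grasp point (between the pads) lies manip.grip_point_offset behind it (manip.grip_point_offset is the distance from the TCP to the grasp point, in m); z points along the fingers, y is the direction in which the jaws open and shut (so a half turn about z gives the same grasp; the last joint's range is limited). The gripper opens to 85 mm and grips with 20 to 120 N. Pads are 22 mm wide; open, the fingers measure 114 mm over their backs; the gripper's body (76 mm by 85 mm) begins 54 mm behind the grasp point. The pads swing forward as they close: fully open they stand 13 mm farther back than shut.
Start: joints at [1.177, 0.417, -0.01, 1.614, 0.005, 1.111, -0.053], TCP at [0.216, -0.586, 0.231] pointing down, gripper open.
Joint ranges: [-2.81, 2.81], [-0.39, 2.02], [-1.27, 1.25], [0.06, 2.57], [-1.19, 4.33], [0.19, 2], [-2.82, 2.82]. Speed limits (rad/s): [1.89, 1.89, 2.39, 2.39, 3.01, 3.01, 3.01].

INTERFACE

Orientations are given as a unit quaternion [x, y, z, w].
In Python, from cell import monitor, imaging, order, manip gives the robot as it stands.
- The arm moves only by the tool arm_command, never from a script. Its argument "rows" is a list of rows, each a list of 5 numbers: the shift along the world's x, y, z in mm, then the turn about the world's z in degrees, then the finger opening in mm, from 0 to 85.4. A call has 1 to 8 rows; each row shifts and turns the commanded pose from where the row before left it; what a row does not reach is not made up. A row lasts 1/12 s, in which the tool goes at most 41.7 mm and 7.16 degrees, less where a joint would pass 70% of its speed; a pose out of reach is approached as far as the arm can. A call is refused whole if a number of a shift passes 41.7 or a number of a turn 7.16, either way. A call with a gripper value outside its range is refused whole. The fingers move at their own pace and stop on an object; "grip_force" is the grip in N (left out, the last holds). Time passes only in rows, so rows that do not move let the fingers close. It gives the time, the measured TCP pose, the force and the opening at its end, in the units of the state.
- monitor.get_state(): the state, without advancing time (a new reading comes with each control period).
- imaging.read_camera(name): name is "scene" or "top"; returns the picture (420x560x3 uint8, red, green, blue); there is no depth.
- imaging.camera_params(name): a dict with "camera_matrix" (3x3 intrinsics, pixels), "cam_to_world" (4x4, takes a point from camera to world coordinates). Camera axes: x right, y up, looking along -z (the intrinsics and any distortion apply to the point x, -y, -z); pixel columns grow to the right and rows downward; lengths in m; the calibration is good to about 2 mm. A picture is of the moment at which its call begins. camera_params takes no time and is no camera call.
- order.close_job(): hands the job in, once; it reports no verdict.
The state is a dict: "clock": time; "joint_positions": joint angles; "joint_vel": joint speeds; "effort": joint torques, N m; "eef_pos": TCP position; "tool_rot": TCP orientation; "ft_force": force on the tool from outside, world axes, zero at the start; "moment": the same for the moment, N m; "width": finger opening in m.
Only numpy, scipy, OpenCV 4.12 (cv2) and the standard library are available. Lean on these libraries where they do the work, as an engineer would, in place of code of your own. Each camera call takes 0.05 s, during which the arm holds its last target. There are 200 camera calls.

## Working session

There is one attempt and no reset: what is moved stays moved. The work goes in short steps, Python scripts to look and compute and a tool call to move; the robot and the scene stay as the last step left them, time stands still between calls to the robot, and variables do not carry over. Pictures are saved under pics/ and viewed, about 8 in all and at most 12, crops included, and the job is handed in when it is done.

Besides the shell and the picture viewer there is one more tool, called after "Call:" in YAML: its name, and indented under it one key for each argument. arm_command: Moves the arm, as the interface text tells. Its arguments: {"type":"object","properties":{"rows":{"type":"array"},"grip_force":{"type":"number"}},"required":["rows"]}

```bash
ls; mkdir -p pics; python3 - <<'E'
from cell import monitor, imaging, order, manip
import cv2,numpy as np
s=monitor.get_state();print(s)
print(manip.grip_point_offset,[x for x in dir(manip) if x[0]!='_'])
for n in("scene","top"):
    im=imaging.read_camera(n);cv2.imwrite(f"pics/{n}0.png",cv2.resize(im[:,:,::-1],(784,588),interpolation=cv2.INTER_CUBIC))
    np.save(f"pics/{n}0.npy",im)
    print(imaging.camera_params(n))
E
```

```text
pics
{'clock': 0.0, 'joint_positions': array([ 1.17651517,  0.41799253, -0.01031103,  1.61414133,  0.00470126,
        1.11070834, -0.0529666 ]), 'joint_vel': array([ 1.10733018e-03, -1.21465258e-03, -2.40402919e-03, -1.79128015e-03,
       -4.86633928e-05, -1.17992293e-03, -5.74050416e-05]), 'effort': array([ 9.42394836e-04, -8.64435339e+01,  6.79388624e-01, -4.34887362e+01,
        1.90615427e-02,  7.45212397e-03, -1.26532069e-05]), 'eef_pos': array([ 0.21582187, -0.58619679,  0.23066246]), 'tool_rot': array([ 9.84478956e-01,  1.75501593e-01, -1.51187109e-04, -5.93918727e-04]), 'ft_force': array([0.24338627, 0.2569041 , 0.36591688]), 'moment': array([-0.02977684, -0.03105228,  0.00732756]), 'width': 0.08554201866289238}
0.0187 ['Unreachable', 'grip_point_offset']
{'camera_matrix': array([[535.14308585,   0.        , 280.26397348],
       [  0.        , 535.14308585, 203.99523598],
       [  0.        ,   0.        ,   1.        ]]), 'cam_to_world': array([[ 0.7931733 , -0.44575215,  0.41494716,  1.03671105],
       [ 0.60898909,  0.58379597, -0.5369493 , -0.65897111],
       [-0.00289817,  0.67859214,  0.73450957,  1.05677258],
       [ 0.        ,  0.        ,  0.        ,  1.        ]])}
{'camera_matrix': array([[440.65200716,   0.        , 279.62257714],
       [  0.        , 440.65200716, 207.93297089],
       [  0.        ,   0.        ,   1.        ]]), 'cam_to_world': array([[ 0.02413073,  0.98852299, -0.14913085,  0.34960333],
       [-0.99939387,  0.02010905, -0.028417  , -0.00669097],
       [-0.02509198,  0.14972618,  0.98840906,  1.15295475],
       [ 0.        ,  0.        ,  0.        ,  1.        ]])}
```

View pics/scene0.png

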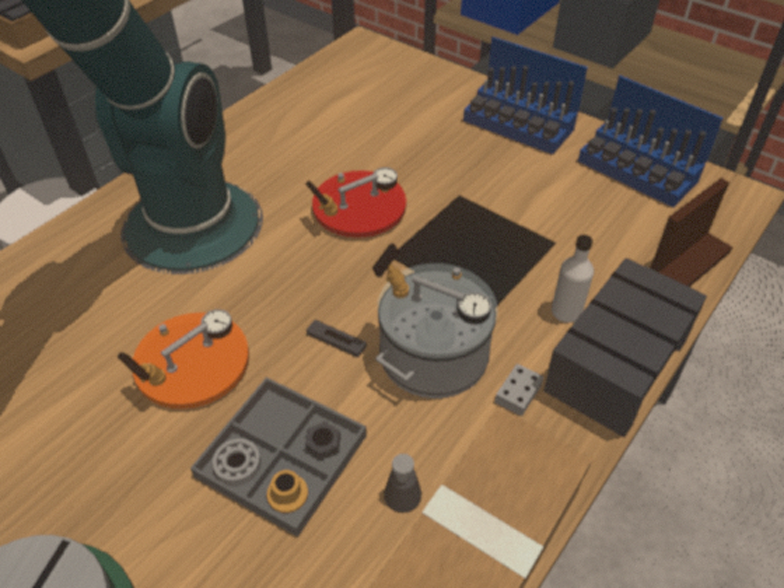

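View pics/top0.png

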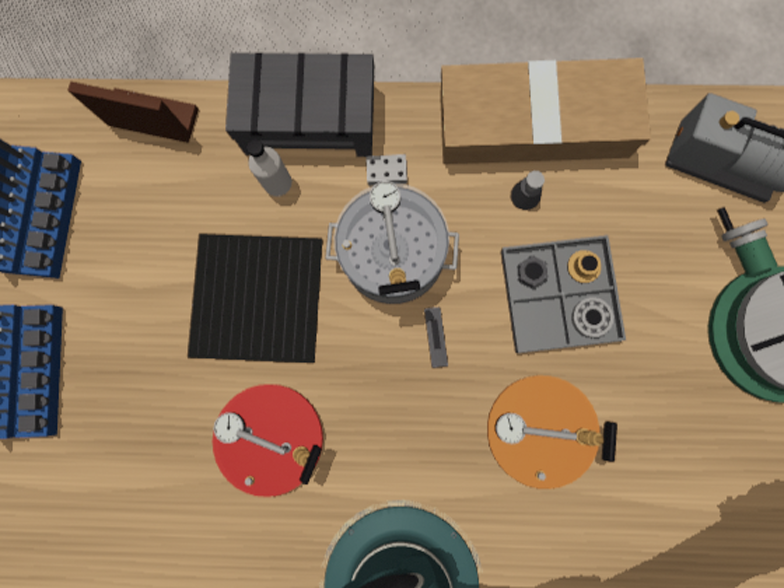

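```bash
cat > h.py <<'E'
from cell import monitor, imaging, order, manip
import cv2,numpy as np
def ray(n,u,v):
    p=imaging.camera_params(n);K=p["camera_matrix"];T=p["cam_to_world"]
    d=T[:3,:3]@np.array([(u-K[0,2])/K[0,0],-(v-K[1,2])/K[1,1],-1]);return T[:3,3],d
def at(n,u,v,z):
    o,d=ray(n,u,v);return o+d*(z-o[2])/d[2]
def tri(a,b):
    o1,d1=ray(*a);o2,d2=ray(*b)
    t=np.linalg.lstsq(np.c_[d1,-d2],o2-o1,rcond=None)[0];p,q=o1+t[0]*d1,o2+t[1]*d2
    return (p+q)/2,np.linalg.norm(p-q)
def proj(n,P):
    p=imaging.camera_params(n);K=p["camera_matrix"];c=np.linalg.inv(p["cam_to_world"])@np.r_[P,1]
    return K[0,0]*c[0]/-c[2]+K[0,2],-K[1,1]*c[1]/-c[2]+K[1,2]
def crop(im,x,y,w,h,f):
    return cv2.resize(im[y:y+h,x:x+w,::-1],None,fx=f,fy=f,interpolation=cv2.INTER_CUBIC)
def snap(n): return imaging.read_camera(n)
E
python3 - <<'E'
from h import *
t=np.load("pics/top0.npy");s=np.load("pics/scene0.npy")
cv2.imwrite("pics/c1.png",np.hstack([crop(t,225,115,110,110,3.6),crop(s,260,165,110,110,3.6)]))
for nm,pts,z in [("mat",[(198,234),(322,238),(315,362),(188,357)],.004),("tray",[(502,249),(609,237),(624,340),(516,353)],.03)]:
    P=np.array([at("top",u/1.4,v/1.4,z) for u,v in pts]);print(nm,P.mean(0),P[:,:2].tolist())
E
```

```text
mat [0.5068074  0.28317174 0.004     ] [[0.6266184782787219, 0.40181728356577884], [0.6230639295089474, 0.16185743260809424], [0.3868985478015313, 0.16520962663278782], [0.39064864311080805, 0.4038026091309667]]
tray [ 0.51989068 -0.28733523  0.03      ] [[0.6020620826995587, -0.17726290018610796], [0.6284095227291443, -0.3743590166270103], [0.4384405089154759, -0.3957928769677108], [0.41065061600802083, -0.2019261412989369]]
```

View pics/c1.png

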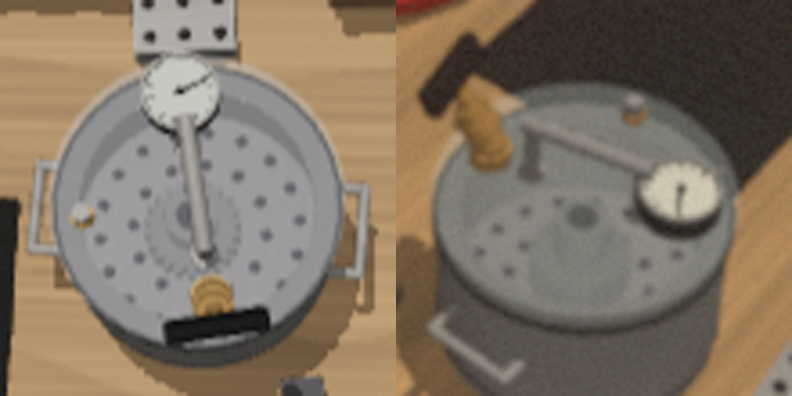

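```bash
python3 - <<'E'
from h import *
T=lambda u,v:(("top",225+u/3.6,115+v/3.6)); S=lambda u,v:("scene",260+(u-396)/3.6,165+v/3.6)
a=at(*T(183,116),.175);b=at(*T(206,257),.175);print("bar",a,b,np.linalg.norm(a-b),"yaw",np.degrees(np.arctan2(*(a-b)[1::-1])),(a+b)/2)
g=at(*T(180,92),.166);pl=at(*T(82,214),.143);print("gauge",g,"plug",pl)
# disc outline top rim z=.127
P=np.array([at(*T(u,v),.127) for u,v in [(53,195),(342,195),(200,340)]]);print(P)
print("barscene",at(*S(530,124),.175),at(*S(650,168),.175))
print("tapmid",tri(T(217,328),S(452,73)))
print("tap ends top",at(*T(165,330),.195),at(*T(270,322),.195))
print("hub",at(*T(185,213),.097),"gear", at(*T(193,228),.061), at(*S(583,216),.097))
E
```

```text
bar [0.63778191 0.03351769 0.175     ] [0.54654585 0.0167346  0.175     ] 0.09276686144839637 yaw 10.423169740819839 [0.59216388 0.02512615 0.175     ]
gauge [0.65637585 0.03622851 0.166     ] plug [0.5800418  0.09911724 0.143     ]
[[ 0.59625369  0.12056117  0.127     ]
 [ 0.59971416 -0.07112113  0.127     ]
 [ 0.50084587  0.02052191  0.127     ]]
barscene [0.56051253 0.02000893 0.175     ] [0.64111305 0.034845   0.175     ]
tapmid (array([0.50151221, 0.01095312, 0.19074262]), np.float64(0.006719848722128452))
tap ends top [0.49656435 0.0402704  0.195     ] [ 0.50280939 -0.02378748  0.195     ]
hub [0.59252641 0.03362484 0.097     ] gear [0.59011489 0.02909581 0.061     ] [0.5948505  0.03450989 0.097     ]
```

```bash
python3 - <<'E'
from h import *
c=np.array([.4995,.0095]);y=np.radians(10);R=np.array([[np.cos(y),-np.sin(y)],[np.sin(y),np.cos(y)]])
print("start",c+R@[.036,.028])
for th in range(0,91,10):
    t=np.radians(th);r=.028;d=.025-.005*th/90
    u=-r*np.sin(t)+d*np.cos(t);w=r*np.cos(t)+d*np.sin(t)
    print(th,np.round(1000*(c+R@[u*.866,w]),1))
E
```

```text
start [0.53009093 0.04332595]
0 [516.   40.8]
10 [510.4  43.7]
20 [504.5  45.4]
30 [498.6  45.8]
40 [492.8  45. ]
50 [487.3  42.9]
60 [482.4  39.7]
70 [478.1  35.6]
80 [474.7  30.6]
90 [472.1  25. ]
```

Call:
arm_command:
  rows:
    - [0, 40, 20, -5, 0]
    - [20, 41, 20, -5, 0]
    - [20, 41, 20, 0, 0]
    - [20, 41, 10, 0, 0]
    - [20, 41, 0, 0, 0]
    - [20, 41, 0, 0, 0]
    - [20, 41, 0, 0, 0]
    - [20, 41, 0, 0, 0]

```text
clock: 0.77
eef_pos: [0.3406, -0.2922, 0.2923]
tool_rot: [0.996, 0.089, -0.0, 0.0]
ft_force: [1.2, -1.0, 0.3]
width: -0.0002
```

Call:
arm_command:
  rows:
    - [22, 38, 0, 0, 0]
    - [22, 38, 0, 0, 0]
    - [22, 38, 0, 0, 0]
    - [22, 38, 0, 0, 0]
    - [22, 38, 0, 0, 0]
    - [22, 38, 0, 0, 0]
    - [21, 37, -10, 0, 0]
    - [21, 37, -10, 0, 0]

```text
clock: 1.43
eef_pos: [0.5064, -0.0054, 0.2733]
tool_rot: [0.996, 0.089, 0.001, 0.0]
ft_force: [1.3, -0.9, 0.1]
width: -0.0003
```

Call:
arm_command:
  rows:
    - [0, 0, -30, 0, 0]
    - [0, 0, 0, 0, 0]
    - [0, 0, 0, 0, 0]

```text
clock: 1.68
eef_pos: [0.5048, -0.0075, 0.2425]
tool_rot: [0.996, 0.089, -0.002, -0.0]
ft_force: [0.3, -0.4, 0.5]
width: -0.0003
```

```bash
python3 - <<'E'
from h import *
t=snap("top");s=snap("scene");st=monitor.get_state();print(st["eef_pos"],st["tool_rot"])
p=st["eef_pos"];print([np.array(proj(n,p)) for n in("top","scene")])
cv2.imwrite("pics/c2.png",np.hstack([crop(t,225,115,110,110,3.6),crop(s,250,125,110,110,3.6)]))
E
```

```text
[ 0.50578096 -0.0082756   0.24437485] [9.96092978e-01 8.83098717e-02 3.32502444e-04 1.88762915e-04]
[array([293.08682314, 199.17291774]), array([269.94173342, 174.05895474])]
```

View pics/c2.png

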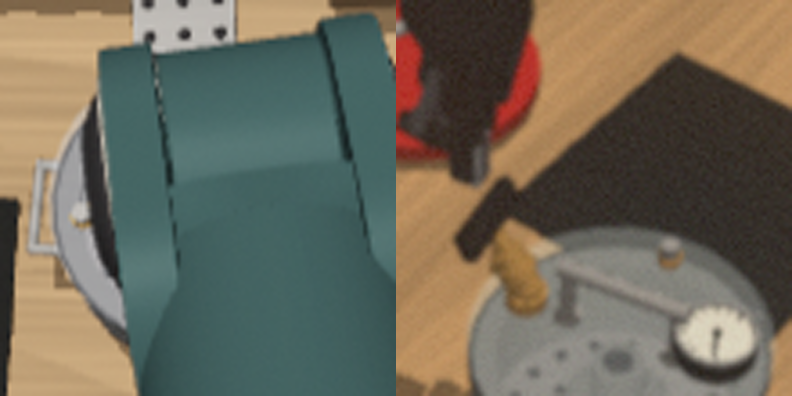

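Call:
arm_command:
  rows:
    - [8, 17, 0, 0, 0]
    - [8, 17, 0, 0, 0]
    - [8, 18, 0, 0, 0]
    - [0, 0, 0, 0, 0]
    - [0, 0, 0, 0, 0]

```text
clock: 2.2
eef_pos: [0.5301, 0.0445, 0.2445]
tool_rot: [0.996, 0.089, 0.001, 0.0]
ft_force: [-0.7, -0.5, -0.1]
width: 0.0001
```

Call:
arm_command:
  rows:
    - [0, 0, -20, 0, 0]
    - [0, 0, -20, 0, 0]
    - [0, 0, -20, 0, 0]
    - [0, 0, -20, 0, 0]
    - [0, 0, -6, 0, 0]
    - [0, 0, 0, 0, 0]
    - [0, 0, 0, 0, 0]

```text
clock: 2.78
eef_pos: [0.53, 0.044, 0.1583]
tool_rot: [0.996, 0.089, 0.0, 0.0]
ft_force: [0.8, -0.1, 0.7]
width: -0.0001
```

Call:
arm_command:
  rows:
    - [-7, -1, 0, 0, 0]
    - [-7, 0, 0, 0, 0]
    - [-6, 1, 0, 0, 0]
    - [-6, 1, 0, 0, 0]
    - [-6, 1, 0, 0, 0]
    - [-6, -1, 0, 0, 0]
    - [-5, -2, 0, 0, 0]
    - [0, 0, 0, 0, 0]

```text
clock: 3.45
eef_pos: [0.4858, 0.0435, 0.1579]
tool_rot: [0.996, 0.089, 0.0, 0.0]
ft_force: [-0.7, 2.1, -0.8]
width: -0.0002
```

Call:
arm_command:
  rows:
    - [-5, -3, 0, 0, 0]
    - [-4, -4, 0, 0, 0]
    - [-3, -5, 0, 0, 0]
    - [-2, -5, 0, 0, 0]
    - [0, 0, 0, 0, 0]
    - [0, 0, 0, 0, 0]

```text
clock: 3.95
eef_pos: [0.4725, 0.026, 0.1572]
tool_rot: [0.996, 0.089, -0.0, 0.0]
ft_force: [0.9, -0.9, 0.2]
width: -0.0001
```

```bash
python3 - <<'E'
from h import *
s=snap("scene");print(monitor.get_state()["eef_pos"])
cv2.imwrite("pics/c3.png",crop(s,250,125,120,110,5))
E
```

```text
[0.47253368 0.02624841 0.15713903]
```

View pics/c3.png

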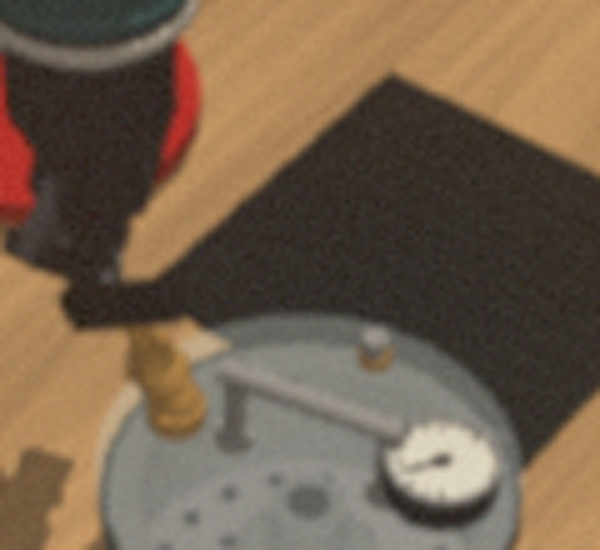

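Call:
arm_command:
  rows:
    - [0, 12, 0, 0, 0]
    - [0, 0, 20, 0, 0]
    - [0, 0, 40, 0, 0]
    - [0, 0, 40, 0, 40]
    - [20, -2, 0, 0, 85]
    - [40, -4, 0, 0, 85]
    - [40, -6, 0, 0, 85]
    - [0, 0, 0, 0, 85]

```text
clock: 4.67
eef_pos: [0.5773, 0.0247, 0.2557]
tool_rot: [0.996, 0.088, -0.0, -0.0]
ft_force: [-0.1, -0.3, -0.5]
width: 0.0605
```

Call:
arm_command:
  rows:
    - [0, 0, 0, 0, 85]
    - [0, 0, 0, 0, 85]
    - [0, 0, 0, 0, 85]
    - [0, 0, 0, 0, 85]
    - [0, 0, 0, 0, 85]
    - [0, 0, 0, 0, 85]
    - [0, 0, 0, 0, 85]
    - [0, 0, 0, 0, 85]

```text
clock: 5.33
eef_pos: [0.5726, 0.0266, 0.2574]
tool_rot: [0.996, 0.089, 0.0, 0.0]
ft_force: [0.3, 0.5, 0.3]
width: 0.0851
```

Call:
arm_command:
  rows:
    - [0, 0, 0, 0, 85]
    - [0, 0, 0, 0, 85]
    - [0, 0, 0, 0, 85]
    - [0, 0, 0, 0, 85]
    - [0, 0, 0, 0, 85]
    - [0, 0, 0, 0, 85]
    - [0, 0, 0, 0, 85]
    - [0, 0, 0, 0, 85]

```text
clock: 6.0
eef_pos: [0.5726, 0.0267, 0.2572]
tool_rot: [0.996, 0.089, -0.0, -0.0]
ft_force: [0.1, 0.3, -0.3]
width: 0.0851
```

Call:
arm_command:
  rows:
    - [0, 0, 0, 0, 85]
    - [0, 0, 0, 0, 85]
    - [0, 0, 0, 0, 85]
    - [0, 0, 0, 0, 85]
    - [0, 0, 0, 0, 85]
    - [0, 0, 0, 0, 85]
    - [0, 0, 0, 0, 85]
    - [0, 0, 0, 0, 85]

```text
clock: 6.67
eef_pos: [0.5726, 0.0267, 0.2572]
tool_rot: [0.996, 0.089, -0.0, -0.0]
ft_force: [0.5, -0.6, -0.3]
width: 0.0849
```

Call:
arm_command:
  rows:
    - [0, 0, 0, 0, 85]
    - [0, 0, 0, 0, 85]
    - [0, 0, 0, 0, 85]
    - [0, 0, 0, 0, 85]
    - [0, 0, 0, 0, 85]
    - [0, 0, 0, 0, 85]
    - [0, 0, 0, 0, 85]
    - [0, 0, 0, 0, 85]

```text
clock: 7.33
eef_pos: [0.5726, 0.0266, 0.2572]
tool_rot: [0.996, 0.089, -0.0, -0.0]
ft_force: [0.8, 0.0, -0.2]
width: 0.0848
```

Call:
arm_command:
  rows:
    - [0, 0, 0, 0, 85]
    - [0, 0, 0, 0, 85]
    - [0, 0, 0, 0, 85]
    - [0, 0, 0, 0, 85]
    - [0, 0, 0, 0, 85]
    - [0, 0, 0, 0, 85]
    - [0, 0, 0, 0, 85]
    - [0, 0, 0, 0, 85]

```text
clock: 8.0
eef_pos: [0.5726, 0.0266, 0.2572]
tool_rot: [0.996, 0.089, -0.0, -0.0]
ft_force: [0.3, -0.3, -0.7]
width: 0.085
```

```bash
python3 - <<'E'
from h import *
s=snap("scene");st=monitor.get_state();print(st["eef_pos"],st["clock"],st["width"])
y=np.radians(10);ex=np.array([np.cos(y),np.sin(y),0]);ey=np.array([-np.sin(y),np.cos(y),0]);ez=np.array([0,0,1.])
tx=ex*.866+ez*.5;c=np.array([.4995,.0095,.191])
for th in (50,70,80,90):
    t=np.radians(th);d=-np.sin(t)*tx+np.cos(t)*ey
    print(th,[np.round((np.array(proj("scene",c+k*.033*d))-[250,125])*5) for k in(1,-1)])
cv2.imwrite("pics/c4.png",crop(s,250,125,120,110,5))
E
```

```text
[0.57264018 0.02665054 0.25722525] 8.05 0.08488934130031774
50 [array([ 95., 277.]), array([136., 328.])]
70 [array([ 76., 292.]), array([156., 313.])]
80 [array([ 68., 299.]), array([164., 305.])]
90 [array([ 61., 307.]), array([171., 297.])]
```

View pics/c4.png

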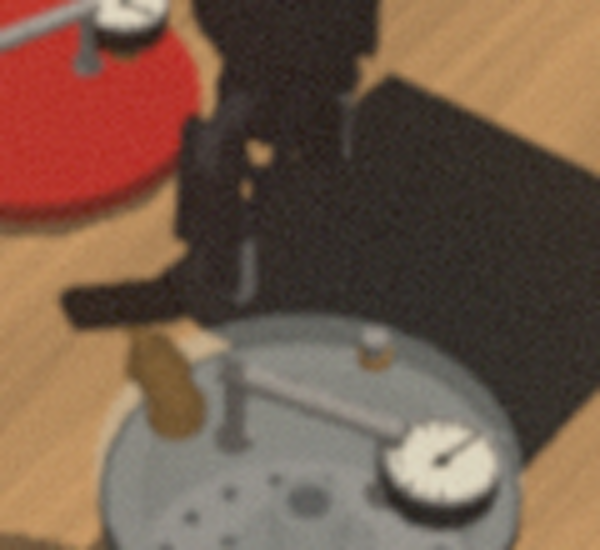

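Call:
arm_command:
  rows:
    - [10, 0, 0, 0, 85]
    - [10, 0, -4, 0, 85]
    - [0, 0, -20, 0, 85]
    - [0, 0, -20, 0, 85]
    - [0, 0, -20, 0, 85]
    - [0, 0, -20, 0, 85]
    - [0, 0, -20, 0, 85]
    - [0, 0, 0, 0, 85]

```text
clock: 8.72
eef_pos: [0.5915, 0.0264, 0.1492]
tool_rot: [0.996, 0.089, -0.003, -0.0]
ft_force: [-0.3, 0.5, -0.5]
width: 0.085
```

Call:
arm_command:
  rows:
    - [0, 0, 0, 0, 85]
    - [0, 0, 0, 0, 60]
    - [0, 0, 0, 0, 30]
    - [0, 0, 0, 0, 15]
    - [0, 0, 0, 0, 15]
    - [0, 0, 0, 0, 15]
    - [0, 0, 0, 0, 15]
    - [0, 0, 0, 0, 15]
  grip_force: 60

```text
clock: 9.38
eef_pos: [0.5927, 0.0267, 0.1534]
tool_rot: [0.996, 0.089, 0.0, -0.0]
ft_force: [-0.7, -0.5, -0.6]
width: 0.015
```

```bash
python3 - <<'E'
from h import *
s=snap("scene");st=monitor.get_state();print(st["eef_pos"],st["clock"],st["width"],st["ft_force"])
cv2.imwrite("pics/c5.png",crop(s,250,125,120,110,5))
E
```

```text
[0.59264718 0.02663118 0.15332805] 9.4333 0.014781946510409077 [ 0.11494459  0.15756854 -0.12089537]
```

View pics/c5.png

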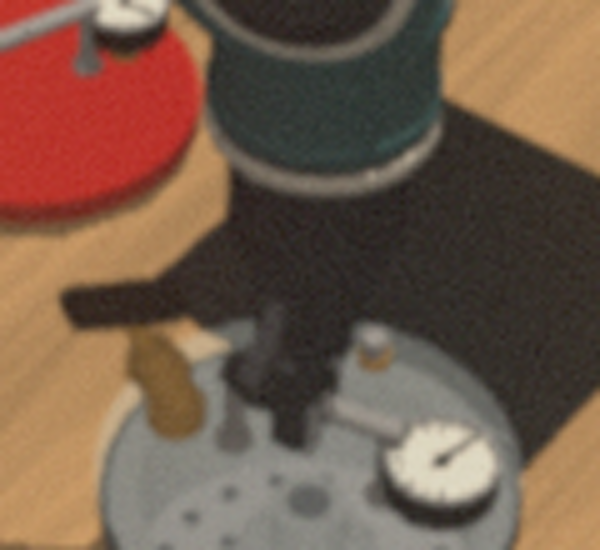

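Call:
arm_command:
  rows:
    - [0, 0, 0, 0, 8]
    - [0, 0, 0, 0, 5]
    - [0, 0, 0, 0, 5]
    - [0, 0, 0, 0, 5]
    - [0, 0, 5, 0, 5]
    - [0, 0, 5, 0, 5]
    - [0, 0, 5, 0, 5]
    - [0, 0, 0, 0, 5]
  grip_force: 110

```text
clock: 10.1
eef_pos: [0.5928, 0.0265, 0.1691]
tool_rot: [0.996, 0.089, 0.0, 0.0]
ft_force: [1.2, -0.8, -6.6]
width: 0.0087
```

Call:
arm_command:
  rows:
    - [0, 0, 10, 0, 5]
    - [0, 0, 10, 0, 5]
    - [0, 0, 10, 0, 5]
    - [0, 0, 10, 0, 5]
    - [0, 0, 10, 0, 5]
    - [0, 0, 5, 0, 5]
    - [0, 0, 0, 0, 5]
    - [0, 0, 0, 0, 5]

```text
clock: 10.77
eef_pos: [0.5926, 0.0266, 0.2233]
tool_rot: [0.996, 0.089, 0.0, 0.0]
ft_force: [0.1, 0.2, -7.2]
width: 0.0086
```

```bash
python3 - <<'E'
from h import *
s=snap("scene");st=monitor.get_state();print(st["eef_pos"],st["clock"],st["width"],st["ft_force"],st["moment"])
cv2.imwrite("pics/c6.png",crop(s,230,85,160,130,4))
E
```

```text
[0.59240511 0.02657822 0.22287003] 10.8167 0.008610944735099445 [-0.20136399 -0.43128995 -7.52249394] [0.01354445 0.0253901  0.03567   ]
```

View pics/c6.png

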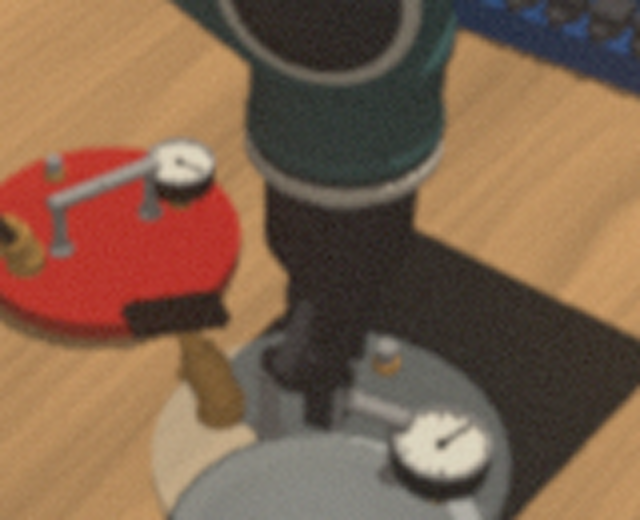

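Call:
arm_command:
  rows:
    - [-3, 10, 0, 0, 5]
    - [-6, 18, 0, 0, 5]
    - [-8, 24, 0, 0, 5]
    - [-8, 24, 0, 0, 5]
    - [-8, 24, 0, 0, 5]
    - [-8, 24, 0, 0, 5]
    - [-8, 24, 0, 0, 5]
    - [-8, 24, 0, 0, 5]

```text
clock: 11.48
eef_pos: [0.5345, 0.2002, 0.2227]
tool_rot: [0.996, 0.089, -0.0, -0.0]
ft_force: [-0.2, -0.2, -6.9]
width: 0.0089
```

Call:
arm_command:
  rows:
    - [-8, 24, 0, 0, 5]
    - [-8, 24, 0, 0, 5]
    - [-6, 18, 0, 0, 5]
    - [-4, 10, 0, 0, 5]
    - [-2, 5, 0, 0, 5]
    - [0, 0, 0, 0, 5]
    - [0, 0, 0, 0, 5]

```text
clock: 12.07
eef_pos: [0.5079, 0.2788, 0.2229]
tool_rot: [0.996, 0.089, -0.0, 0.0]
ft_force: [0.2, -0.7, -7.4]
width: 0.0088
```

Call:
arm_command:
  rows:
    - [0, 1, -10, 0, 5]
    - [-1, 1, -20, 0, 5]
    - [0, 1, -20, 0, 5]
    - [0, 1, -20, 0, 5]
    - [0, 0, -20, 0, 5]
    - [0, 0, -20, 0, 5]
    - [0, 0, -20, 0, 5]
    - [0, 0, -10, 0, 5]

```text
clock: 12.73
eef_pos: [0.5061, 0.2819, 0.0802]
tool_rot: [0.996, 0.088, -0.001, 0.001]
ft_force: [-0.8, -0.9, -8.2]
width: 0.0084
```

Call:
arm_command:
  rows:
    - [0, 0, -8, 0, 5]
    - [0, 0, -6, 0, 5]
    - [0, 0, -4, 0, 5]
    - [0, 0, -3, 0, 5]
    - [0, 0, 0, 0, 5]
    - [0, 0, 0, 0, 5]

```text
clock: 13.23
eef_pos: [0.5069, 0.2838, 0.0627]
tool_rot: [0.996, 0.089, 0.0, -0.0]
ft_force: [0.2, 0.1, -7.8]
width: 0.0089
```

Call:
arm_command:
  rows:
    - [0, 0, -3, 0, 5]
    - [0, 0, -2, 0, 5]
    - [0, 0, -2, 0, 5]
    - [0, 0, 0, 0, 5]
    - [0, 0, 0, 0, 5]

```text
clock: 13.65
eef_pos: [0.5068, 0.2837, 0.0556]
tool_rot: [0.996, 0.089, 0.0, 0.0]
ft_force: [-3.5, -3.3, 3.0]
width: 0.0087
```

Call:
arm_command:
  rows:
    - [0, 0, -1, 0, 5]
    - [0, 0, -1, 0, 5]
    - [0, 0, 0, 0, 5]
    - [0, 0, 0, 0, 5]

```text
clock: 13.98
eef_pos: [0.5069, 0.2838, 0.0554]
tool_rot: [0.996, 0.089, 0.001, 0.0]
ft_force: [-16.0, -11.6, 42.1]
width: 0.0086
```

Call:
arm_command:
  rows:
    - [0, 0, 1, 0, 5]
    - [0, 0, 0.5, 0, 5]
    - [0, 0, 0, 0, 14]
    - [0, 0, 0, 0, 20]
    - [0, 0, 0, 0, 40]
    - [0, 0, 0, 0, 60]
    - [0, 0, 0, 0, 60]
    - [0, 0, 0, 0, 60]

```text
clock: 14.65
eef_pos: [0.5066, 0.2837, 0.0546]
tool_rot: [0.996, 0.089, -0.0, -0.0]
ft_force: [0.4, 0.6, 0.3]
width: 0.0601
```

Call:
arm_command:
  rows:
    - [0, 0, 20, 0, 60]
    - [0, 0, 40, 0, 60]
    - [0, 0, 40, 0, 85]
    - [0, 0, 40, 0, 85]
    - [0, 0, 40, 0, 85]
    - [0, -30, 20, 0, 85]
    - [0, -40, 0, 0, 85]
    - [0, -40, 0, 0, 85]

```text
clock: 15.32
eef_pos: [0.5067, 0.1732, 0.2561]
tool_rot: [0.996, 0.09, 0.001, -0.0]
ft_force: [1.8, 0.1, -0.8]
width: 0.0855
```

```bash
python3 - <<'E'
from h import *
s=snap("scene");t=snap("top");st=monitor.get_state();print(st["eef_pos"],st["clock"],st["width"],st["ft_force"],st["moment"])
a=crop(s,260,130,132,190,3);b=crop(t,120,110,134,190,3)
cv2.imwrite("pics/c7.png",np.hstack([a,b]))
E
```

```text
[0.50748718 0.16728497 0.25482938] 15.4167 0.08482258473634181 [ 0.10287524 -0.0016217  -0.70250211] [ 0.10359657 -0.02532158 -0.00414984]
```

View pics/c7.png

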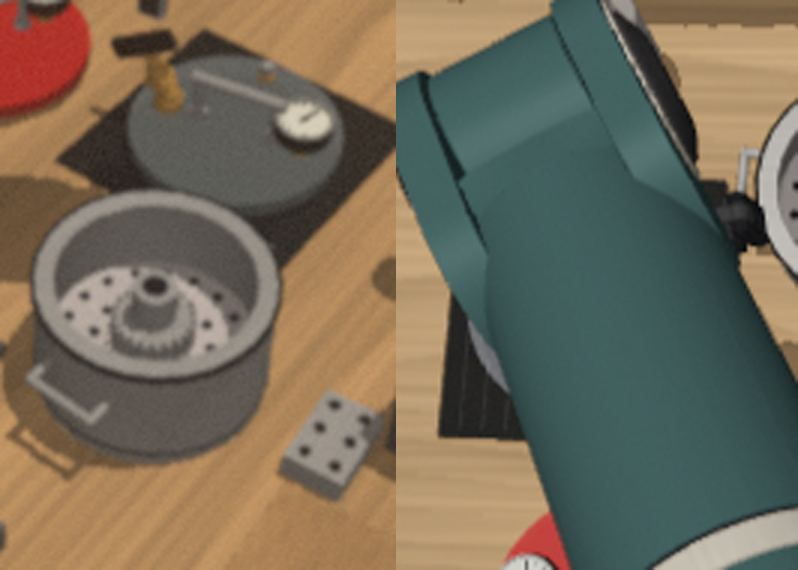

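```bash
python3 - <<'E'
from h import *
print(at("scene",260+155/3,130+285/3,.097), at("scene",260+152/3,130+330/3,.061))
print([np.round(at("top",u/1.4,v/1.4,z),4) for u,v,z in[(541,324,.005),(516,301,.03),(565,296,.03),(570,344,.03),(518,350,.03)]])
# lid check: bar ends in scene crop, bar z= .004+.070
a=at("scene",260+195/3,130+74/3,.077);b=at("scene",260+285/3,130+103/3,.077);print(a,b)
E
```

```text
[0.59433059 0.03411275 0.097     ] [0.60297445 0.02025287 0.061     ]
[array([ 0.4667, -0.2528,  0.005 ]), array([ 0.5054, -0.2025,  0.03  ]), array([ 0.5164, -0.2916,  0.03  ]), array([ 0.4291, -0.299 ,  0.03  ]), array([ 0.4161, -0.2056,  0.03  ])]
[0.46865695 0.27630435 0.077     ] [0.55412062 0.2931028  0.077     ]
```

Call:
arm_command:
  rows:
    - [10, -20, 0, 0, 60]
    - [15, -30, 0, 0, 60]
    - [15, -30, 0, 0, 60]
    - [15, -30, 0, 0, 60]
    - [15, -20, 0, 0, 60]
    - [10, -6, 0, 0, 60]
    - [0, 0, 0, 0, 60]
    - [0, 0, 0, 0, 60]
  grip_force: 60

```text
clock: 16.08
eef_pos: [0.5865, 0.0383, 0.2544]
tool_rot: [0.996, 0.089, -0.0, -0.0]
ft_force: [-0.3, -0.1, -0.5]
width: 0.0602
```

Call:
arm_command:
  rows:
    - [7, -4, -20, 0, 60]
    - [0, 0, -30, 0, 60]
    - [0, 0, -30, 0, 60]
    - [0, 0, -30, 0, 60]
    - [0, 0, -20, 0, 60]
    - [0, 0, -10, 0, 60]
    - [0, 0, 0, 0, 60]
    - [0, 0, 0, 0, 60]

```text
clock: 16.75
eef_pos: [0.5937, 0.0346, 0.1155]
tool_rot: [0.996, 0.09, 0.0, -0.0]
ft_force: [-0.5, -0.0, 1.4]
width: 0.06
```

```bash
python3 - <<'E'
from h import *
s=snap("scene");st=monitor.get_state();print(st["eef_pos"],st["clock"],st["width"])
cv2.imwrite("pics/c8.png",crop(s,260,150,110,110,5))
E
```

```text
[0.59416059 0.03439812 0.11614566] 16.8 0.05997314195237249
```

View pics/c8.png

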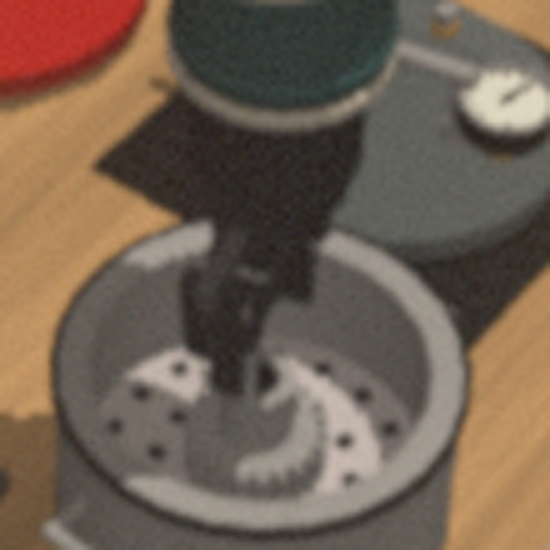

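Call:
arm_command:
  rows:
    - [0, 0, -15, 0, 60]
    - [0, 0, -15, 0, 60]
    - [0, 0, -12, 0, 60]
    - [0, 0, -6, 0, 60]
    - [0, 0, 0, 0, 60]
    - [0, 0, 0, 0, 60]

```text
clock: 17.3
eef_pos: [0.5939, 0.0338, 0.0673]
tool_rot: [0.996, 0.089, 0.0, -0.0]
ft_force: [0.7, -0.3, 1.1]
width: 0.0598
```

Call:
arm_command:
  rows:
    - [0, 0, 0, 0, 48]
    - [0, 0, 0, 0, 42]
    - [0, 0, 0, 0, 38]
    - [0, 0, 0, 0, 34]
    - [0, 0, 0, 0, 28]
    - [0, 0, 0, 0, 28]
    - [0, 0, 0, 0, 28]

```text
clock: 17.88
eef_pos: [0.594, 0.0335, 0.0675]
tool_rot: [0.996, 0.089, 0.0, 0.0]
ft_force: [-3.7, -0.9, 8.3]
width: 0.0344
```

Call:
arm_command:
  rows:
    - [0, 0, 5, 0, 25]
    - [0, 0, 10, 0, 25]
    - [0, 0, 20, 0, 25]
    - [0, 0, 20, 0, 25]
    - [0, 0, 20, 0, 25]
    - [0, 0, 20, 0, 25]
    - [0, 0, 20, 0, 25]
    - [0, 0, 10, 0, 25]
  grip_force: 90

```text
clock: 18.55
eef_pos: [0.5941, 0.0339, 0.1945]
tool_rot: [0.996, 0.089, 0.001, 0.0]
ft_force: [1.0, 0.4, -6.2]
width: 0.0338
```

Call:
arm_command:
  rows:
    - [-5, -12, 0, 0, 25]
    - [-10, -22, 0, 0, 25]
    - [-11, -26, 0, 0, 25]
    - [-11, -26, 0, 0, 25]
    - [-11, -26, 0, 0, 25]
    - [-11, -26, 0, 0, 25]
    - [-11, -26, 0, 0, 25]
    - [-11, -26, 0, 0, 25]

```text
clock: 19.22
eef_pos: [0.5112, -0.1577, 0.1912]
tool_rot: [0.996, 0.089, -0.001, -0.0]
ft_force: [1.2, -1.5, -6.2]
width: 0.0338
```

Call:
arm_command:
  rows:
    - [-11, -26, 0, 0, 25]
    - [-11, -26, 0, 0, 25]
    - [-10, -22, 0, 0, 25]
    - [-8, -14, 0, 0, 25]
    - [-6, -6, 0, 0, 25]
    - [0, 0, 0, 0, 25]
    - [0, 0, 0, 0, 25]

```text
clock: 19.8
eef_pos: [0.4663, -0.2499, 0.1915]
tool_rot: [0.996, 0.089, -0.0, -0.0]
ft_force: [0.2, 0.1, -7.0]
width: 0.0337
```

Call:
arm_command:
  rows:
    - [0, 0, -10, 0, 25]
    - [0, 0, -20, 0, 25]
    - [0, 0, -20, 0, 25]
    - [0, 0, -20, 0, 25]
    - [0, 0, -20, 0, 25]
    - [0, 0, -20, 0, 25]
    - [0, 0, -10, 0, 25]
    - [0, 0, 0, 0, 25]

```text
clock: 20.47
eef_pos: [0.4658, -0.2488, 0.0693]
tool_rot: [0.996, 0.09, -0.001, -0.001]
ft_force: [0.0, -0.0, -6.1]
width: 0.0339
```

```bash
python3 - <<'E'
from h import *
s=snap("scene");st=monitor.get_state();print(st["eef_pos"],st["ft_force"])
cv2.imwrite("pics/c9.png",crop(s,130,250,140,130,4))
p=st["eef_pos"];print([(np.array(proj("scene",q))-[130,250])*4 for q in ([.4667,-.2497,.005],[p[0],p[1],p[2]+.0295],[p[0],p[1],p[2]-.0315])])
E
```

```text
[ 0.46652497 -0.2492848   0.07090387] [ 0.4916814   0.59398114 -5.13209663]
[array([252.961102  , 200.45245106]), array([231.7041458 , 103.44200721]), array([245.76514703, 166.34661506])]
```

View pics/c9.png

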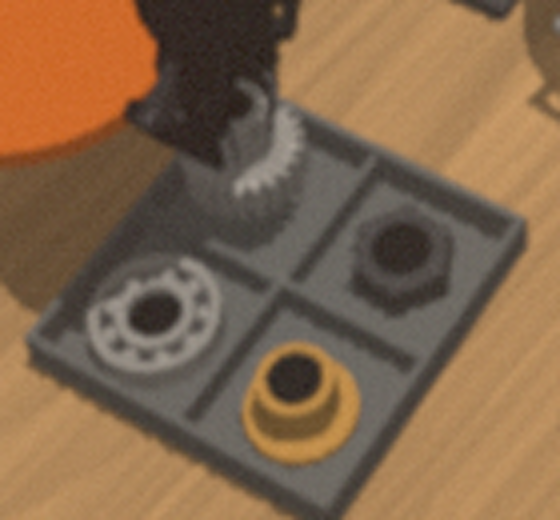

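```bash
python3 - <<'E'
from h import *
P=np.array([at("scene",u/1.4,v/1.4,.03) for u,v in [(268,380),(366,433),(298,528),(193,467)]]);print(P[:,:2].round(4),P.mean(0),P.mean(0)+(P[0]-P.mean(0))*47.5/98)
print(at("scene",130+275/4,250+290/4,.03))
t=snap("top");cv2.imwrite("pics/c10.png",crop(t,340,155,120,110,5))
E
```

```text
[[ 0.4222 -0.2051]
 [ 0.6165 -0.185 ]
 [ 0.6377 -0.3668]
 [ 0.4444 -0.392 ]] [ 0.53020986 -0.28721283  0.03      ] [ 0.47788021 -0.24739781  0.03      ]
[ 0.52926278 -0.29334301  0.03      ]
```

View pics/c10.png

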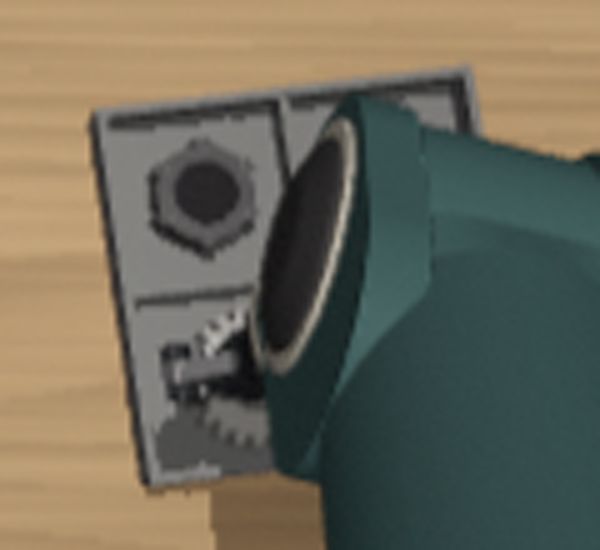

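Call:
arm_command:
  rows:
    - [3, 0, -8, 0, 25]
    - [0, 0, -8, 0, 25]
    - [0, 0, -6, 0, 25]
    - [0, 0, -4, 0, 25]
    - [0, 0, -3, 0, 25]
    - [0, 0, -2, 0, 25]
    - [0, 0, 0, 0, 25]
    - [0, 0, 0, 0, 25]

```text
clock: 21.23
eef_pos: [0.4697, -0.2504, 0.0408]
tool_rot: [0.996, 0.089, 0.0, -0.0]
ft_force: [0.3, 0.4, -6.8]
width: 0.034
```

Call:
arm_command:
  rows:
    - [0, 0, -1.5, 0, 25]
    - [0, 0, -1, 0, 25]
    - [0, 0, 0, 0, 25]
    - [0, 0, 0, 0, 25]

```text
clock: 21.57
eef_pos: [0.4696, -0.2504, 0.0382]
tool_rot: [0.996, 0.089, -0.0, -0.0]
ft_force: [0.7, -1.2, -7.1]
width: 0.0339
```

Call:
arm_command:
  rows:
    - [0, 0, -1, 0, 25]
    - [0, 0, 0, 0, 25]
    - [0, 0, 0, 0, 25]

```text
clock: 21.82
eef_pos: [0.4696, -0.2503, 0.0372]
tool_rot: [0.996, 0.089, -0.0, -0.0]
ft_force: [0.8, 0.0, -7.0]
width: 0.0335
```

Call:
arm_command:
  rows:
    - [0, 0, -0.7, 0, 25]
    - [0, 0, 0, 0, 25]
    - [0, 0, 0, 0, 25]

```text
clock: 22.07
eef_pos: [0.4697, -0.2504, 0.0367]
tool_rot: [0.996, 0.089, 0.0, 0.0]
ft_force: [-2.4, 1.7, 1.0]
width: 0.0335
```

Call:
arm_command:
  rows:
    - [0, 0, 0, 0, 36]
    - [0, 0, 0, 0, 40]
    - [0, 0, 0, 0, 46]
    - [0, 0, 0, 0, 52]
    - [0, 0, 0, 0, 54]
    - [0, 0, 0, 0, 54]
    - [0, 0, 5, 0, 54]
    - [0, 0, 15, 0, 54]

```text
clock: 22.73
eef_pos: [0.4687, -0.2498, 0.0555]
tool_rot: [0.996, 0.089, -0.001, -0.001]
ft_force: [-0.8, 0.2, 0.1]
width: 0.054
```

Call:
arm_command:
  rows:
    - [0, 0, 30, 0, 54]
    - [0, 0, 40, 0, 54]
    - [0, 0, 40, 0, 54]
    - [0, 0, 40, 0, 54]
    - [0, 0, 20, 0, 54]
    - [-20, 0, 0, 0, 54]
    - [-40, 0, 0, 0, 54]
    - [-40, 0, 0, 0, 54]

```text
clock: 23.4
eef_pos: [0.3689, -0.2498, 0.2268]
tool_rot: [0.996, 0.09, 0.0, -0.0]
ft_force: [0.0, -1.2, 0.0]
width: 0.054
```

```bash
python3 - <<'E'
from h import *
s=snap("scene");t=snap("top");st=monitor.get_state();print(st["eef_pos"],st["clock"],st["ft_force"])
cv2.imwrite("pics/c11.png",np.hstack([crop(s,130,250,140,130,4)]) if 0 else np.hstack([crop(s,130,255,130,130,3),crop(s,250,115,130,130,3)]))
E
```

```text
[ 0.36482616 -0.25065359  0.22668174] 23.5 [ 0.85541875  0.36124585 -0.54303283]
```

```bash
python3 - <<'E'
from h import *
for _ in range(1):
    s=snap("scene");t=snap("top")
g=cv2.GaussianBlur(cv2.cvtColor(s,cv2.COLOR_RGB2GRAY),(3,3),0)
u,v=map(int,map(round,proj("scene",[.4697,-.2503,.066])));print("expected hub top px",u,v)
print(g[v-10:v+11:2,u-12:u+13:2])
s0=np.load("pics/scene0.npy")
# patch registration against start image (unmoved things -> shift ~0)
for nm,(x,y,w,h) in dict(bearing=(148,308,42,42),bush=(188,332,36,36),nut=(214,298,34,30),block=(352,258,40,40),oil=(392,165,36,70),jack=(272,322,32,46),strap=(216,226,50,30)).items():
    f=lambda im:cv2.cvtColor(im[y:y+h,x:x+w],cv2.COLOR_RGB2GRAY).astype(np.float32)
    print(nm,np.round(cv2.phaseCorrelate(f(s0),f(s),cv2.createHanningWindow((w,h),cv2.CV_32F)),2))
E
```

```text
expected hub top px 191 286
[[134 134 123 102  76  64  65  65  64  68  76  92 106]
 [134 129 103  77  67  73  86  82  70  65  65  67  76]
 [130 111  82  77 100 118 127 124 111  85  66  64  64]
 [113  86  79 116 122 103  97 104 131 126  89  76  67]
 [ 89  71 100 127  84  52  50  56 107 139 118 111  88]
 [ 71  79 122 120  59  46  44  51 104 141 131 129 117]
 [ 69  95 132 130  85  59  57  80 125 130 114 136 133]
 [ 91 122 129 130 131 117 117 128 131 106  89 126 140]
 [103 137 116  99 117 126 127 117  99  87  83 124 143]
 [125 131  95  82  87  92  94  91  87  86  89 128 143]
 [132 131  92  83  84  85  86  87  85  86 101 133 143]]Traceback (most recent call last):
  File "<stdin>", line 11, in <module>
    return _wrapfunc(a, 'round', decimals=decimals, out=out)
    return _wrapit(obj, method, *args, **kwds)
    conv = _array_converter(obj)
ValueError: setting an array element with a sequence. The requested array has an inhomogeneous shape after 1 dimensions. The detected shape was (2,) + inhomogeneous part.
```

```bash
python3 -c "
from cell import order;print(order.close_job())"
```

```text
the job is handed in; nothing more can be done
None
```

The job is handed in at about 24 s on the robot's clock: the tap is open, the lid is on the mat and the gear is in the empty bay. No verdict is reported, so the results below are from my own checks.

- **Tap and gauge:** I turned the tap with the closed fingers to about 90° and waited. The needle read the same in two pictures about 1.4 s apart, at the zero side, and only then did I lift the lid.
- **Lid:** It lies flat on the mat, handle up. Its handle's middle measures about (0.511, 0.285), roughly 5 mm from the mat's centre. I pressed a little hard when setting it down: the wrist read 42 N, against the 120 N limit.
- **Gear:** It touched the floor at the expected height. In the last picture, read as numbers, the hub's bore was within a pixel or two of the spot expected for an upright gear.
- **Disagreement:** The two cameras disagree on the bay's centre by about 11 mm in x. I put the gear between the two readings, so I expect it within about 10 mm of centre (limit 20 mm).
- **Checks not made:** The picture limit stopped me from viewing the final scene. My script to check whether the seven bystanders had moved stopped on an error, and I did not rerun it. In the tray, the last picture I viewed showed the bearing, bush and lock nut looking undisturbed before I lowered the gear. I know of no contact with any bystander.

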